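Load the swivel work holder and index it to the working station

TASK

Stand the loose cable connector upright in the empty nest of the swivel work holder, fully down, while the table is still locked at its loading station. Then pull up the sprung index pin by its knob, swing the table counter-clockwise (seen from above) and let the pin drop fully home in the next hole, which is hidden under the table and has to be felt for. Never force the table against the pin, keep both connectors seated, and leave everything else on the bench where it is.

Things in the scene. Friction and masses are not known exactly. Their poses are not given: they have to be found in the camera images.
- connector_mid (a point): the loose cable connector to load: upright cylinder 68 mm tall, silver shell 19 mm across for its lower 50 mm, black boot 17 mm across above; 30 g. It stands in the open on the bench, nearer the robot than the other bench connector. Point on its axis, half-way up (34 mm above its underside); z up its axis.
- nest_a (a point): the empty nest: blind bore, 21 mm across, 20 mm deep, 1.5 mm chamfer, in a black plastic block (46x86 mm, 26 mm high) on the table. Point: centre of the mouth, in the block's top face, 78 mm above the bench. A seated connector's half-way point is 14 mm above it. x points from the table's centre out over the block, y to the other nest, z up. Turns with the table.
- nest_b (a point): mouth of the neighbouring bore, 42 mm from the empty one in the same block, of the same size; it already holds a connector.
- done_mid (a point): half-way point of the connector that already stands in the neighbouring nest (same kind and size, loose in its bore); it must stay there.
- table_axis (a point): point on the swivel table's vertical axis, at its top face, 52 mm above the bench. The swivel work holder is a grey cast base, fixed to the bench (78 mm in radius, three feet reaching out to 123 mm), with a round bare metal table, 85 mm in radius, on top. A hexagon bolt head on the axis stands 9 mm above the table.
- knob_grip (a point): grip point of the index plunger's knob: round, black, on a vertical stem 66 mm from the table's axis, opposite the nest block. Knob 23 mm high, 25 mm across for its upper 12 mm, narrower below. Point on its axis, 7.5 mm below its top, 82.5 mm above the bench while the pin is down. Under it a steel barrel ends 64 mm above the bench. It turns with the table.
- table (a joint): turn of the table, rad: 0 at the loading station, locked at the start; grows counter-clockwise from above; end stop 2.1. Pin out, it turns with about 1.5 N at the knob (3 to 4 N with the pin riding); it stays where left. The only other hole, the working station's, is between 0.95 and 1.56: its bushing is reset for each job, hidden under the table. Turn slowly: it stops dead when the pin drops in.
- plunger (a joint): height of the sprung pin, m: 0 fully down in a hole, 0.009 to 0.010 riding on the flat index face between holes, 0.015 at its top stop; it clears a hole only above 0.010. The spring pushes it down with about 6 N (down) to 10.5 N (top). The round-tipped 8 mm pin has 0.85 mm play in its hole, and if let go rides on the face and drops in when it comes over the hole.
- index_pin: the steel index pin itself, inside the table and base where nothing else touches it; more than 35 N on it would damage it. Origin on the knob's axis at the knob's underside.
- meter: bystander: dark green multimeter lying on its back, 135x68x42 mm. Origin: centre of its underside.
- cutters: bystander: side cutters with red handles, 152x48x13 mm. Origin: centre of its underside.
- red_driver: bystander: screwdriver with red handle, 26x190x23 mm. Origin: centre of its underside.
- hexkey: bystander: bare steel hex key, 36x95x8 mm. Origin: centre of its underside.
- spanner: bystander: bare steel spanner, 155x29x10 mm. Origin: centre of its underside.
- marker: bystander: white and black marker pen, 17x135x16 mm. Origin: centre of its underside.
- xlr_spare: a spare cable connector of the same kind (20x19x68 mm), standing at the back of the bench near the drawer cabinet: a bystander, not to be used. Origin: centre of its underside.

How it is judged:
On the way, in this order (a step that is already met when the one before it is completed fails the run):
1. the loose connector is fully down in the empty nest while the table is still pinned at the loading station (horizontal distance between connector_mid and nest_a below 0.004 m and z of connector_mid in the frame of nest_a below 0.0165 m and angle between connector_mid's own z axis and vertical below 0.12 rad and value of joint table below 0.03 rad and value of joint plunger below 0.002 m), for 0.3 s.
2. the pin is out of the loading hole and the table has begun to turn (value of joint plunger above 0.007 m and value of joint table above 0.12 rad), for 0.05 s.
At the end, for the whole second after the job is handed in: the table is locked at the working station: turned by more than 0.85 rad and at rest, with the index pin home in its hole (within 2 mm of fully down); both connectors stand in their nests (half-way point within 4 mm of the nest's axis and at most 16.5 mm above its mouth, leaning less than 0.12 rad) (value of joint table above 0.85 rad and value of joint plunger below 0.002 m and velocity of joint table between -0.03 and 0.03 rad/s and horizontal distance between connector_mid and nest_a below 0.004 m and z of connector_mid in the frame of nest_a below 0.0165 m and angle between each of connector_mid, done_mid's own z axis and vertical below 0.12 rad and horizontal distance between done_mid and nest_b below 0.004 m and z of done_mid in the frame of nest_b below 0.0165 m); the robot touches nothing.
It fails at once if the index pin is forced: more than 35 N between the pin and its hole or the index face (contact force between index_pin and anything else above 35 N).
It fails at once if a bystander on the bench is moved by more than 20 mm (distance of any of meter, cutters, red_driver, hexkey, spanner, marker, xlr_spare from where it was at the start of the episode above 0.02 m).
It fails at once if a connector is lifted out of the neighbouring nest (z of done_mid in the frame of nest_b above 0.03 m).
It also fails if it takes over 67 s, if anything falls off the work surface, if the arm or the gripper's body presses on something with over 40 N, if the wrist force passes 120 N, or if a joint passes its speed limit or range.

ROBOT

A 6-joint arm with a two-finger parallel gripper is mounted at the origin on a cart in front of the work surface, level with it; the furniture and walls round the work are solid. World frame = base frame: x ahead of the robot, y to its left, z up, the work surface at z = 0. Lengths are in m, angles in rad, forces in N, time in s.
With the tool pointing down it reaches from about 0.325 to 0.775 m from the base axis. Payload 5.5 kg.
Tool frame: the origin (TCP) lies on the centre line of the jaws, within the pads' length; the fingertips stand ahead of it and the grasp point (between the pads) lies 11 mm behind it (arm.tip_extent is the z of the fingertips in the tool frame, in m); z points along the fingers, y is the line along which they close (so a half turn about z gives the same grasp; the last joint's range is limited). The gripper opens to 88 mm and grips with 3 to 60 N. Pads are 20 mm wide; open, the fingers measure 115 mm over their backs; the gripper's body (75 mm by 178 mm) begins 61 mm behind the grasp point.
Start: joints at [1.205, 0.091, 1.231, -0, 1.82, -0.057], TCP at [0.182, 0.572, 0.207] pointing down, gripper open.
Joint ranges: [-2.87, 2.87], [-0.86, 2.18], [0.17, 2.46], [-1.51, 4.65], [0.06, 2.69], [-2.65, 2.65]. Speed limits (rad/s): [2.57, 2.57, 3.01, 3.14, 3.14, 3.14].

INTERFACE

Orientations are given as [roll, pitch, yaw] about the fixed x, y, z axes, in that order (R = Rz(yaw) Ry(pitch) Rx(roll)).
In Python, from rig import observe, cams, workorder, spotter, arm gives the robot as it stands.
- The arm moves only by the tool move_arm, never from a script. Its argument "plan" is a list of rows, each a list of 2 entries, a list of its own where there are three numbers: the shift along the tool's x, y, z in mm, then the turn, a rotation vector about the tool's x, y, z in rad. In form: [[[tx, ty, tz], [ax, ay, az]], ...]. A call has 1 to 8 rows; each row is the pose to reach, as a shift and turn from the pose commanded when the call began, along the tool's axes at that moment; what a row does not reach only later rows make up. A row lasts 1/12 s, in which the tool goes at most 41.7 mm and 7.16 degrees, less where a joint would pass 70% of its speed; a pose out of reach is approached as far as the arm can. A call with a gripper value outside its range is refused whole. "jaw" is the closure, from -1 (fully open) to 1 (shut), set as the call begins (left out, the last holds). The fingers move at their own pace and stop on an object; "squeeze" is the grip in N (left out, the last holds). Time passes only in rows, so rows that repeat a pose let the fingers close. It gives the time, the measured TCP pose, the force, the opening and the grip force at its end, in the units of the state.
- observe(): the state, without advancing time (a new reading comes with each control period).
- cams.read_camera(name): name is "side" or "top"; returns a dict with "image" (420x560x3 uint8, red, green, blue), "intrinsics" (3x3 intrinsics, pixels), "k1" (the pictures are not rectified: a ray, as slopes to the right and down, at radius r is drawn at 1 + k1 r^2 times it, then the intrinsics apply), "position" and "orientation" of the camera in the world. Camera axes: x right, y down, z forward; pixel columns grow to the right and rows downward; lengths in m; the calibration is good to about 2 mm. A picture is of the moment at which its call begins. There is no depth.
- workorder.job_done(): hands the job in; it is judged then, once.
Trained networks look in a picture, given as the dict that the camera call returned (one of the last four; its "shot" number tells which), for a name from the list of things; names that differ only in an ending like _2 or _b are one class to them, and where a whole thing is asked for, a point or a joint stands for the part that bears it (a point fixed in the world has none). Each returns a list of dicts, best first, with "p" (0 to 1); they miss things now and then, are a little off and sometimes report something else, mostly with a low value. They report only what shows in the picture. A call takes as long as a camera call.
- spotter.spot_in(picture, label): "at" ([x, y, z] in m, in world coordinates, good to about 4 mm: the middle of the surface that is visible of it).
- spotter.tip_of(picture, label): "at" ([x, y, z] in m, in world coordinates, good to about 4 mm: a listed point, or the origin of a listed thing).
The state is a dict: "t": time; "joints": joint angles; "dq": joint speeds; "joint_torque": joint torques, N m; "tcp_pos": TCP position; "orientation": TCP orientation; "wrist_force": force on the tool from outside, world axes, zero at the start; "moment": the same for the moment, N m; "finger_gap": opening from 0.0 (shut) to 1.0 (fully open); "gripper_force": force on a finger pad.
Only numpy, scipy, OpenCV 4.12 (cv2) and the standard library are available. Lean on these libraries where they do the work, as an engineer would, in place of code of your own. Each camera call takes 0.05 s, during which the arm holds its last target. There are 200 camera calls.

## Working session

There is one attempt and no reset: what is moved stays moved. The work goes in short steps, Python scripts to look and compute and a tool call to move; the robot and the scene stay as the last step left them, time stands still between calls to the robot, and variables do not carry over. Pictures are saved under pics/ and viewed, at most 10 in all, crops included, and the job is handed in when it is done.

Besides the shell and the picture viewer there is one more tool, called after "Request:" as name(argument=value, ...), one argument or row to a line, values as JSON. move_arm: Moves the arm, as the interface text tells. Its arguments: {"type":"object","properties":{"plan":{"type":"array","items":{"type":"array"}},"jaw":{"type":"number"},"squeeze":{"type":"number"}},"required":["plan"]}

```bash
ls; mkdir -p pics
cat > h.py <<'E'
import numpy as np, cv2
from scipy.spatial.transform import Rotation as R
from rig import observe, cams, workorder, spotter, arm
def shot(n,f=None):
    p=cams.read_camera(n)
    if f: cv2.imwrite('pics/'+f,p['image'][:,:,::-1])
    return p
def st():
    s=observe(); print({k:np.round(s[k],4).tolist() for k in ('t','tcp_pos','orientation','wrist_force','finger_gap','gripper_force')}); return s
E
python3 - <<'E'
from h import *
st(); print(arm.tip_extent)
for c in ('side','top'):
    p=shot(c,c+'0.png'); print(c,p['position'],p['orientation'],p['intrinsics'],p['k1'])
    for l in ('connector_mid','nest_a','done_mid','nest_b','table_axis','knob_grip','xlr_spare','meter','cutters','red_driver','hexkey','spanner','marker'):
        print(l,[(np.round(d['at'],4).tolist(),round(d['p'],2)) for d in spotter.tip_of(p,l)[:3]])
st()
E
```

```text
pics
{'t': 0.0, 'tcp_pos': [0.1823, 0.5713, 0.2061], 'orientation': [-3.1396, -0.0001, 2.8327], 'wrist_force': [0.7644, 0.4904, 0.2425], 'finger_gap': 0.999, 'gripper_force': 0.0}
0.008
side [-0.27536784 -0.75419693  0.77707356] [-2.14807635e+00 -1.33892286e-03 -8.22900495e-01] [[545.56515701   0.         281.96959068]
 [  0.         545.56515701 215.70089658]
 [  0.           0.           1.        ]] 0.03031733860743924
connector_mid [([0.4882, -0.1156, 0.0345], 0.56)]
nest_a [([0.5835, -0.0056, 0.0783], 0.9), ([0.6267, 0.0119, 0.0773], 0.68)]
done_mid [([0.6197, 0.013, 0.0922], 0.62)]
nest_b [([0.5835, -0.0056, 0.0783], 0.9), ([0.6267, 0.0119, 0.0773], 0.68)]
table_axis [([0.5839, 0.0376, 0.0484], 0.74)]
knob_grip [([0.5503, 0.0957, 0.0835], 0.66)]
xlr_spare [([0.6996, -0.1072, 0.0021], 0.52)]
meter [([0.5721, -0.3071, 0.0004], 0.86)]
cutters [([0.4126, 0.0225, 0.0013], 0.86), ([0.6367, 0.2781, 0.0024], 0.55)]
red_driver [([0.3874, -0.2821, 0.0009], 0.83)]
hexkey [([0.5035, 0.2818, -0.0041], 0.68)]
spanner [([0.4172, 0.0264, 0.0031], 0.65), ([0.6373, 0.2826, 0.0023], 0.55)]
marker
[... 582 characters left out ...]
), ([0.3747, 0.2597, 0.0023], 0.74)]
knob_grip [([0.4897, -0.1226, 0.0384], 0.43), ([0.5504, 0.0974, 0.0826], 0.42)]
xlr_spare [([0.7024, -0.104, 0.0009], 0.54)]
meter [([0.5713, -0.3084, 0.0012], 0.7)]
cutters [([0.4125, 0.0211, -0.0015], 0.82), ([0.5865, -0.0074, 0.0787], 0.59), ([0.6998, -0.1059, -0.0042], 0.33)]
red_driver [([0.3901, -0.2823, 0.0024], 0.82)]
hexkey [([0.5011, 0.2806, 0.0021], 0.46), ([0.6179, 0.0145, 0.0748], 0.36)]
spanner [([0.6347, 0.2747, -0.0015], 0.78)]
marker [([0.3743, 0.258, -0.0013], 0.86)]
{'t': 1.4, 'tcp_pos': [0.1824, 0.5716, 0.2072], 'orientation': [-3.1416, -0.0, 2.8328], 'wrist_force': [0.8838, 0.1799, -0.1598], 'finger_gap': 0.9998, 'gripper_force': 0.0}
```

View both.

View pics/side0.png

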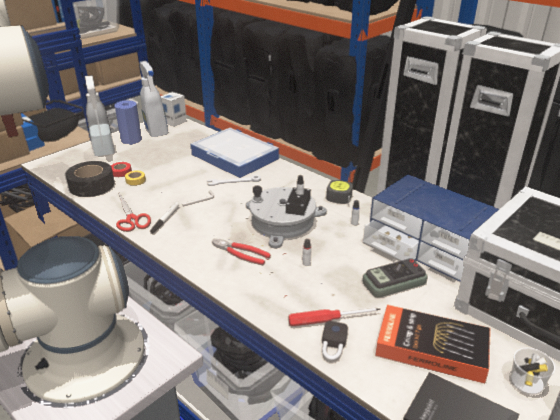

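View pics/top0.png

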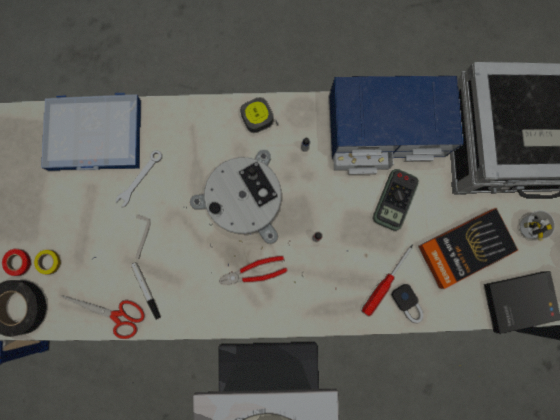

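```bash
cat >> h.py <<'E'
def proj(p,X):
    W=R.from_euler('xyz',p['orientation']).as_matrix()
    rv=cv2.Rodrigues(W.T)[0]
    return cv2.projectPoints(np.array(X,float).reshape(-1,1,3),rv,-W.T@np.array(p['position']),np.array(p['intrinsics']),np.array([p['k1'],0,0,0,0.]))[0].reshape(-1,2)
a=np.linspace(0,2*np.pi,49)
def circ(x,y,z,r): return np.c_[x+r*np.cos(a),y+r*np.sin(a),0*a+z]
def crop(p,c,curves,w=46,S=6):
    # c: centre pixel ; curves drawn on upscaled crop
    u,v=int(c[0])-w//2,int(c[1])-w//2
    im=cv2.resize(p['image'][v:v+w,u:u+w,::-1],None,fx=S,fy=S,interpolation=cv2.INTER_CUBIC)
    for X,col in curves:
        q=((proj(p,X)-[u,v]+.5)*S).astype(np.int32)
        cv2.polylines(im,[q.reshape(-1,1,2)],False,col,1,cv2.LINE_AA)
    return im
E
python3 - <<'E'
from h import *
C=np.array([.5825,.0385]); th=np.radians(-61)
ux=np.array([np.cos(th),np.sin(th)]); uy=np.array([-ux[1],ux[0]])
A=C+.040*ux-.021*uy; B=A+.042*uy; K=C-.066*ux
print(A,B,K)
con=np.array([.4895,-.119])
g=(0,255,0);r=(0,0,255);y=(0,255,255)
rows=[]
for n in ('side','top'):
    p=shot(n)
    cc=[(circ(*con,0,.0095),g),(circ(*con,.05,.0095),g),(circ(*con,.068,.0085),r)]
    a1=crop(p,proj(p,[[*con,.034]])[0],cc,44,6)
    cc=[(circ(*C,.052,.085),y),(circ(*A,.078,.0105),g),(circ(*B,.078,.0105),g),(circ(*B,.126,.0085),r),(circ(*K,.090,.0125),r)]
    a2=crop(p,proj(p,[[*C,.07]])[0],cc,110,5)
    a2=cv2.resize(a2,(528,528))[100:428] if 0 else a2
    h=np.zeros((300,800,3),np.uint8); h[:264,:264]=a1; h[:300,270:800]=a2[80:380,10:540]
    rows.append(h)
cv2.imwrite('pics/ov.png',np.vstack(rows))
E
```

```text
[ 0.58352537 -0.00666579] [0.6202594  0.01369621] [0.55050257 0.0962249 ]
```

View pics/ov.png

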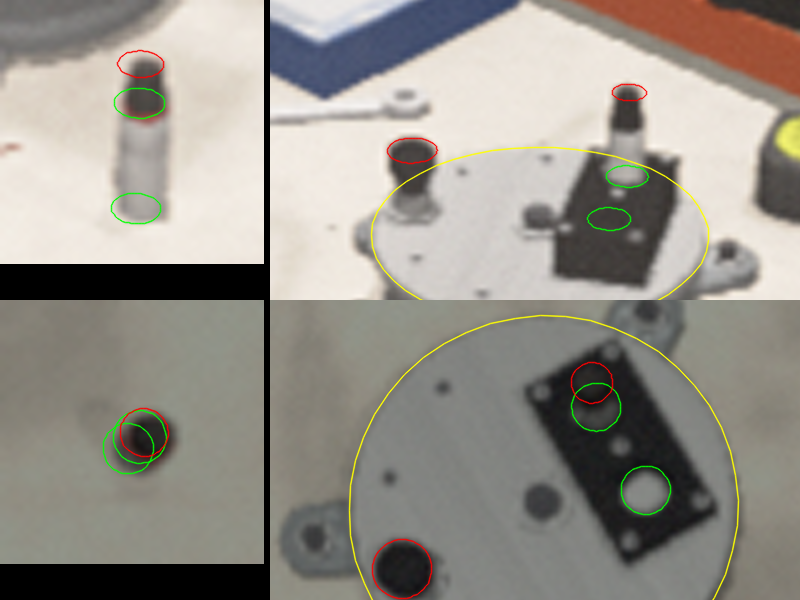

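```bash
cat >> h.py <<'E'
def rel(x,y,z,yangle_deg):
    s=observe(); R0=R.from_euler('xyz',s['orientation']); R1=R.from_euler('xyz',[np.pi,0,np.radians(yangle_deg+90)])
    t=R0.inv().apply(np.array([x,y,z])-s['tcp_pos'])*1000
    print('shift',np.round(t,1).tolist(),'turn',np.round((R0.inv()*R1).as_rotvec(),4).tolist(),'t',s['t'],'tcp',np.round(s['tcp_pos'],4),'yang',np.round(np.degrees(s['orientation'][2])-90,2),'F',np.round(s['wrist_force'],2),'gap',s['finger_gap'],s['gripper_force'])
E
python3 -c "
from h import *
rel(.488,-.121,.15,-61)"
```

```text
shift [-501.7, -567.0, 57.2] turn [-0.0, -0.0, 2.3267] t 1.5 tcp [0.1824 0.5716 0.2072] yang 72.31 F [ 0.67  0.16 -0.12] gap 1.0015414476141133 0.0
```

Request:
move_arm(
  plan=[
    [[-501.7, -567, 20], [0, 0, 2.327]],
    [[-501.7, -567, 20], [0, 0, 2.327]],
    [[-501.7, -567, 20], [0, 0, 2.327]],
    [[-501.7, -567, 20], [0, 0, 2.327]],
    [[-501.7, -567, 20], [0, 0, 2.327]],
    [[-501.7, -567, 20], [0, 0, 2.327]],
    [[-501.7, -567, 20], [0, 0, 2.327]],
    [[-501.7, -567, 20], [0, 0, 2.327]],
  ],
  jaw=-0.2,
)

```text
t: 2.17
tcp_pos: [0.3171, 0.265, 0.1986]
orientation: [3.141, -0.0, 1.827]
wrist_force: [0.7, -0.8, -0.4]
finger_gap: 0.599
gripper_force: 0.0
```

```bash
python3 -c "
from h import *
rel(.488,-.121,.15,-61)"
```

```text
shift [-416.8, 67.3, 48.6] turn [0.0007, -0.0009, 1.3211] t 2.1667 tcp [0.3171 0.265  0.1986] yang 14.69 F [ 0.7  -0.76 -0.41] gap 0.5993626642316062 0.0
```

Request:
move_arm(
  plan=[
    [[-416.8, 67.3, 10], [0, 0, 1.321]],
    [[-416.8, 67.3, 10], [0, 0, 1.321]],
    [[-416.8, 67.3, 10], [0, 0, 1.321]],
    [[-416.8, 67.3, 10], [0, 0, 1.321]],
    [[-416.8, 67.3, 10], [0, 0, 1.321]],
    [[-416.8, 67.3, 10], [0, 0, 1.321]],
    [[-416.8, 67.3, 10], [0, 0, 1.321]],
    [[-416.8, 67.3, 10], [0, 0, 1.321]],
  ],
)

```text
t: 2.83
tcp_pos: [0.4538, -0.0394, 0.1909]
orientation: [3.141, -0.001, 0.826]
wrist_force: [1.4, 0.6, 1.4]
finger_gap: 0.598
gripper_force: 0.0
```

```bash
python3 -c "
from h import *
rel(.488,-.121,.12,-61)"
```

```text
shift [-36.9, 80.4, 70.9] turn [0.0007, -0.0009, 0.3201] t 2.8333 tcp [ 0.4538 -0.0394  0.1909] yang -42.66 F [1.37 0.64 1.36] gap 0.5980515354845586 0.0
```

Request:
move_arm(
  plan=[
    [[-36.9, 80.4, 70.9], [0, 0, 0.32]],
    [[-36.9, 80.4, 70.9], [0, 0, 0.32]],
    [[-36.9, 80.4, 70.9], [0, 0, 0.32]],
    [[-36.9, 80.4, 70.9], [0, 0, 0.32]],
    [[-36.9, 80.4, 70.9], [0, 0, 0.32]],
    [[-36.9, 80.4, 70.9], [0, 0, 0.32]],
  ],
)

```text
t: 3.33
tcp_pos: [0.4881, -0.1181, 0.1205]
orientation: [3.142, -0.001, 0.514]
wrist_force: [0.2, 0.1, 1.0]
finger_gap: 0.596
gripper_force: 0.0
```

Run:
```python
from h import *
for n in ('side','top'):
    p=shot(n)
    print([(np.round(d['at'],4).tolist(),round(d['p'],2)) for d in spotter.tip_of(p,'connector_mid')[:3]])
rel(.488,-.121,.035,-61)
```

```text
[([0.4885, -0.1214, 0.0316], 0.57), ([0.5838, 0.0407, 0.0477], 0.56)]
[]
shift [-2.3, 2.4, 86.3] turn [0.002, -0.0021, 0.0089] t 3.5333 tcp [ 0.4886 -0.1177  0.1213] yang -60.49 F [0.47 0.48 0.24] gap 0.5985271350581066 0.0
```

Request:
move_arm(
  plan=[
    [[-2.3, 2.4, 35], [0, 0, 0.009]],
    [[-2.3, 2.4, 65], [0, 0, 0.009]],
    [[-2.3, 2.4, 86], [0, 0, 0.009]],
    [[-2.3, 2.4, 86], [0, 0, 0.009]],
    [[-2.3, 2.4, 86], [0, 0, 0.009]],
    [[-2.3, 2.4, 86], [0, 0, 0.009]],
  ],
)

```text
t: 4.03
tcp_pos: [0.4883, -0.1218, 0.0359]
orientation: [3.139, -0.002, 0.505]
wrist_force: [0.0, -0.2, 0.1]
finger_gap: 0.603
gripper_force: 0.0
```

Request:
move_arm(
  plan=[
    [[0, 0, 0], [0, 0, 0]],
    [[0, 0, 0], [0, 0, 0]],
    [[0, 0, 0], [0, 0, 0]],
    [[0, 0, 0], [0, 0, 0]],
    [[0, 0, 0], [0, 0, 0]],
    [[0, 0, 0], [0, 0, 0]],
    [[0, 0, 0], [0, 0, 0]],
    [[0, 0, 0], [0, 0, 0]],
  ],
  jaw=1,
  squeeze=12,
)

```text
t: 4.7
tcp_pos: [0.4874, -0.122, 0.0338]
orientation: [3.141, -0.0, 0.504]
wrist_force: [1.2, -1.6, 0.9]
finger_gap: 0.196
gripper_force: 12.0
```

Run:
```python
from h import *
rel(.488,-.121,.165,-61)
```

```text
shift [1.1, -0.5, -131.2] turn [0.0005, -0.0002, -0.0025] t 4.7 tcp [ 0.4874 -0.122   0.0338] yang -61.14 F [ 1.21 -1.56  0.89] gap 0.195888650297577 11.96883738040924
```

Request:
move_arm(
  plan=[
    [[1, 0, -35], [0, 0, 0]],
    [[1, 0, -70], [0, 0, 0]],
    [[1, 0, -100], [0, 0, 0]],
    [[1, 0, -120], [0, 0, 0]],
    [[1, 0, -120], [0, 0, 0]],
    [[1, 0, -120], [0, 0, 0]],
  ],
)

```text
t: 5.2
tcp_pos: [0.4886, -0.1215, 0.1544]
orientation: [3.14, -0.001, 0.504]
wrist_force: [0.4, -0.5, -0.7]
finger_gap: 0.194
gripper_force: 12.0
```

Run:
```python
from h import *
rel(.5835,-.0067,.135,-61)
```

```text
shift [138.5, -54.7, 19.5] turn [0.0015, -0.0015, -0.0023] t 5.2 tcp [ 0.4886 -0.1215  0.1544] yang -61.13 F [ 0.4  -0.52 -0.71] gap 0.19427407447364003 11.959509328007698
```

Request:
move_arm(
  plan=[
    [[35, -14, 0], [0, 0, 0]],
    [[70, -28, 0], [0, 0, 0]],
    [[105, -42, 0], [0, 0, 0]],
    [[130, -50, 10], [0, 0, 0]],
    [[138.5, -54.7, 20], [0, 0, 0]],
    [[138.5, -54.7, 20], [0, 0, 0]],
    [[138.5, -54.7, 20], [0, 0, 0]],
  ],
)

```text
t: 5.78
tcp_pos: [0.5813, -0.0068, 0.1306]
orientation: [-3.139, 0.005, 0.504]
wrist_force: [-0.4, 0.4, -0.5]
finger_gap: 0.194
gripper_force: 12.0
```

Run:
```python
from h import *
g=(0,255,0);r=(0,0,255);y=(0,255,255)
C=np.array([.5825,.0385]); th=np.radians(-61)
ux=np.array([np.cos(th),np.sin(th)]); uy=np.array([-ux[1],ux[0]])
A=C+.040*ux-.021*uy; B=A+.042*uy
s=st(); T=s['tcp_pos']; zb=T[2]-.035
ims=[]
for n in ('side','top'):
    p=shot(n)
    for l in ('connector_mid','done_mid'): print(n,l,[(np.round(d['at'],4).tolist(),round(d['p'],2)) for d in spotter.tip_of(p,l)[:3]])
    cc=[(circ(*T[:2],zb,.0095),r),(circ(*T[:2],zb+.05,.0095),r),(circ(*A,.078,.0105),g),(circ(*B,.126,.0085),y)]
    ims.append(crop(p,proj(p,[[*T[:2],.09]])[0],cc,50,8))
cv2.imwrite('pics/ov2.png',np.hstack(ims))
rel(*A,.135,-61)
```

```text
{'t': 5.7833, 'tcp_pos': [0.5813, -0.0068, 0.1306], 'orientation': [-3.1391, 0.0051, 0.5045], 'wrist_force': [-0.4168, 0.3669, -0.4806], 'finger_gap': 0.1943, 'gripper_force': 11.9595}
side connector_mid [([0.5794, 0.0014, 0.128], 0.57), ([0.5524, 0.0976, 0.0839], 0.56)]
side done_mid [([0.6199, 0.0128, 0.0917], 0.58), ([0.5833, 0.043, 0.0527], 0.34)]
top connector_mid []
top done_mid [([0.6342, 0.2771, 0.0016], 0.7)]
shift [1.0, -0.5, -0.4] turn [0.0009, -0.0011, -0.0038] t 6.0833 tcp [ 0.5829 -0.0076  0.1346] yang -61.22 F [ 0.61 -0.12 -0.24] gap 0.19458067402958998 11.959537267684937
```

View pics/ov2.png

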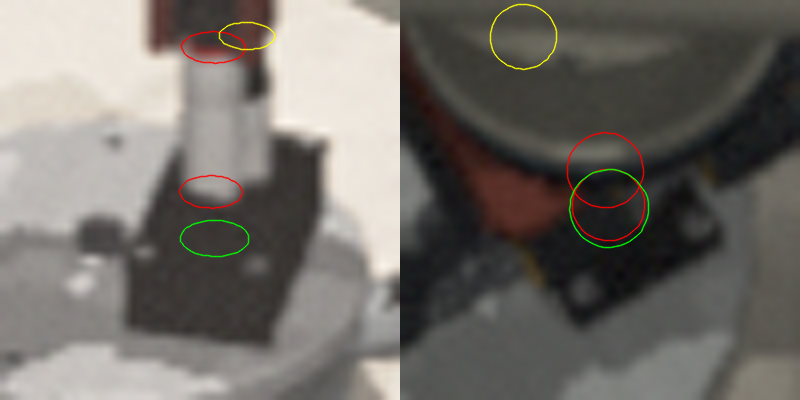

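Request:
move_arm(
  plan=[
    [[1, -0.5, 8], [0, 0, 0]],
    [[1, -0.5, 15], [0, 0, 0]],
    [[1, -0.5, 20], [0, 0, 0]],
    [[1, -0.5, 24], [0, 0, 0]],
    [[1, -0.5, 27], [0, 0, 0]],
    [[1, -0.5, 27], [0, 0, 0]],
  ],
)

```text
t: 6.58
tcp_pos: [0.5831, -0.0056, 0.1054]
orientation: [-3.141, 0.002, 0.504]
wrist_force: [0.1, 0.6, -0.3]
finger_gap: 0.191
gripper_force: 12.0
```

Run:
```python
from h import *
rel(.58353,-.00667,.092,-61)
```

```text
shift [-0.1, 1.2, 13.4] turn [-0.001, 0.0016, -0.0023] t 6.5833 tcp [ 0.5831 -0.0056  0.1054] yang -61.13 F [ 0.14  0.58 -0.31] gap 0.19101735896028502 11.959596276283264
```

Request:
move_arm(
  plan=[
    [[0, 0, 3], [0, 0, 0]],
    [[0, 0, 6], [0, 0, 0]],
    [[0, 0, 9], [0, 0, 0]],
    [[0, 0, 11], [0, 0, 0]],
    [[0, 0, 12], [0, 0, 0]],
    [[0, 0, 13], [0, 0, 0]],
    [[0, 0, 13.5], [0, 0, 0]],
  ],
)

```text
t: 7.17
tcp_pos: [0.5836, -0.0057, 0.0931]
orientation: [3.142, 0.0, 0.504]
wrist_force: [-0.9, 0.0, -0.5]
finger_gap: 0.195
gripper_force: 12.0
```

Run:
```python
from h import *
rel(.58353,-.00667,.092,-61)
p=shot('side')
print([(np.round(d['at'],4).tolist(),round(d['p'],2)) for d in spotter.tip_of(p,'connector_mid')[:3]])
```

```text
shift [-0.6, 0.8, 1.1] turn [0.0, 0.0, -0.0023] t 7.1667 tcp [ 0.5836 -0.0057  0.0931] yang -61.13 F [-0.9   0.05 -0.51] gap 0.19515497986996896 11.959571689367294
[([0.5836, -0.0032, 0.0917], 0.5)]
```

Request:
move_arm(
  plan=[
    [[0, 0, 0], [0, 0, 0]],
    [[0, 0, 0], [0, 0, 0]],
    [[0, 0, 0], [0, 0, 0]],
    [[0, 0, -10], [0, 0, 0]],
    [[0, 0, -40], [0, 0, 0]],
    [[0, 0, -80], [0, 0, 0]],
    [[0, 0, -80], [0, 0, 0]],
    [[0, 0, -80], [0, 0, 0]],
  ],
  jaw=0.1,
)

```text
t: 7.93
tcp_pos: [0.5853, -0.0058, 0.1779]
orientation: [3.137, -0.006, 0.504]
wrist_force: [0.3, 0.2, -0.5]
finger_gap: 0.447
gripper_force: 0.0
```

Run:
```python
from h import *
g=(0,255,0);r=(0,0,255);y=(0,255,255)
C=np.array([.5825,.0385]); th=np.radians(-61)
ux=np.array([np.cos(th),np.sin(th)]); uy=np.array([-ux[1],ux[0]])
A=C+.040*ux-.021*uy; B=A+.042*uy
p=shot('side')
for l in ('connector_mid','done_mid','knob_grip'): print(l,[(np.round(d['at'],4).tolist(),round(d['p'],2)) for d in spotter.tip_of(p,l)[:3]])
cc=[(circ(*A,.126,.0085),y),(circ(*B,.126,.0085),y)]
cv2.imwrite('pics/seat.png',crop(p,proj(p,[[*A,.09]])[0],cc,60,8))
rel(.5505,.0962,.16,-61)
```

```text
connector_mid [([0.5831, -0.0025, 0.0901], 0.6)]
done_mid [([0.6201, 0.0157, 0.0944], 0.52)]
knob_grip [([0.5505, 0.0937, 0.0856], 0.59)]
shift [20.7, -104.8, 11.8] turn [-0.0013, 0.0021, -0.0023] t 8.1333 tcp [ 0.583  -0.0056  0.1717] yang -61.13 F [0.85 0.5  0.01] gap 0.45181219258449984 0.0
```

View pics/seat.png

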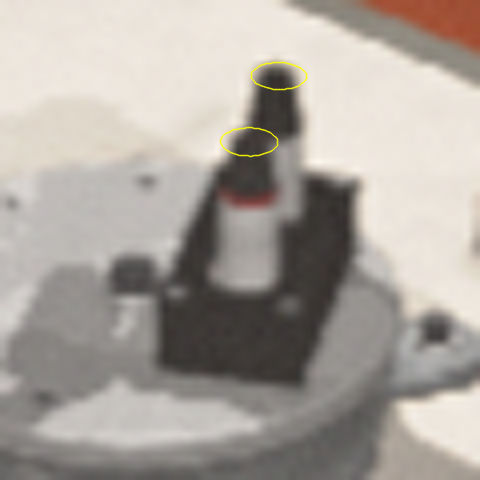

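Request:
move_arm(
  plan=[
    [[7, -35, 5], [0, 0, 0]],
    [[14, -70, 10], [0, 0, 0]],
    [[20.7, -104.8, 12], [0, 0, 0]],
    [[20.7, -104.8, 12], [0, 0, 0]],
    [[20.7, -104.8, 12], [0, 0, 0]],
    [[20.7, -104.8, 12], [0, 0, 0]],
  ],
  jaw=-0.3,
)

```text
t: 8.63
tcp_pos: [0.5509, 0.0957, 0.1603]
orientation: [3.142, 0.002, 0.504]
wrist_force: [0.1, -0.0, 0.5]
finger_gap: 0.649
gripper_force: 0.0
```

Run:
```python
from h import *
rel(.5505,.0962,.075,-61)
```

```text
shift [0.0, -0.6, 85.3] turn [0.0001, 0.0016, -0.0019] t 8.6333 tcp [0.5509 0.0957 0.1603] yang -61.11 F [ 0.09 -0.03  0.52] gap 0.6491502047002762 0.0
```

Request:
move_arm(
  plan=[
    [[0, 0, 35], [0, 0, 0]],
    [[0, 0, 60], [0, 0, 0]],
    [[0, 0, 78], [0, 0, 0]],
    [[0, 0, 85], [0, 0, 0]],
    [[0, 0, 85], [0, 0, 0]],
    [[0, 0, 85], [0, 0, 0]],
  ],
)

```text
t: 9.13
tcp_pos: [0.5515, 0.0952, 0.0766]
orientation: [3.141, -0.0, 0.503]
wrist_force: [0.2, -0.2, -0.8]
finger_gap: 0.647
gripper_force: 0.0
```

Request:
move_arm(
  plan=[
    [[0, 0, 0], [0, 0, 0]],
    [[0, 0, 0], [0, 0, 0]],
    [[0, 0, 0], [0, 0, 0]],
    [[0, 0, 0], [0, 0, 0]],
    [[0, 0, 0], [0, 0, 0]],
    [[0, 0, 0], [0, 0, 0]],
    [[0, 0, 0], [0, 0, 0]],
    [[0, 0, 0], [0, 0, 0]],
  ],
  jaw=1,
  squeeze=25,
)

```text
t: 9.8
tcp_pos: [0.5511, 0.0962, 0.0761]
orientation: [-3.142, 0.0, 0.504]
wrist_force: [0.2, 1.3, 0.1]
finger_gap: 0.079
gripper_force: 0.0
```

Run:
```python
from h import *
rel(.5505,.0962,.075,-61)
```

```text
shift [-0.5, -0.3, 1.1] turn [-0.0, 0.0, -0.0022] t 9.8 tcp [0.5511 0.0962 0.0761] yang -61.13 F [0.22 1.26 0.08] gap 0.07890347116905334 0.0
```

Run:
```python
from h import *
st()
ims=[]
for n in ('side','top'):
    p=shot(n)
    for l in ('knob_grip','connector_mid'): print(n,l,[(np.round(d['at'],4).tolist(),round(d['p'],2)) for d in spotter.tip_of(p,l)[:3]])
    cc=[(circ(.5505,.0962,.09,.0125),(0,0,255)),(circ(.5505,.0962,.078,.0125),(0,0,255))]
    ims.append(crop(p,proj(p,[[.5505,.0962,.09]])[0],cc,66,6))
cv2.imwrite('pics/k.png',np.hstack(ims))
st()
```

```text
{'t': 9.8, 'tcp_pos': [0.5511, 0.0962, 0.0761], 'orientation': [-3.1416, 0.0, 0.5039], 'wrist_force': [0.223, 1.2633, 0.0811], 'finger_gap': 0.0789, 'gripper_force': 0.0}
side knob_grip [([0.5482, 0.0956, 0.0854], 0.46)]
side connector_mid [([0.5826, -0.003, 0.0905], 0.5), ([0.5853, -0.0024, 0.0804], 0.39), ([0.3787, 0.2593, -0.0049], 0.37)]
top knob_grip []
top connector_mid [([0.5876, -0.0056, 0.094], 0.48)]
{'t': 10.1, 'tcp_pos': [0.5511, 0.0961, 0.0761], 'orientation': [-3.1416, 0.0, 0.5038], 'wrist_force': [0.2157, -0.1741, -0.4599], 'finger_gap': 0.0054, 'gripper_force': 0.0}
```

View pics/k.png

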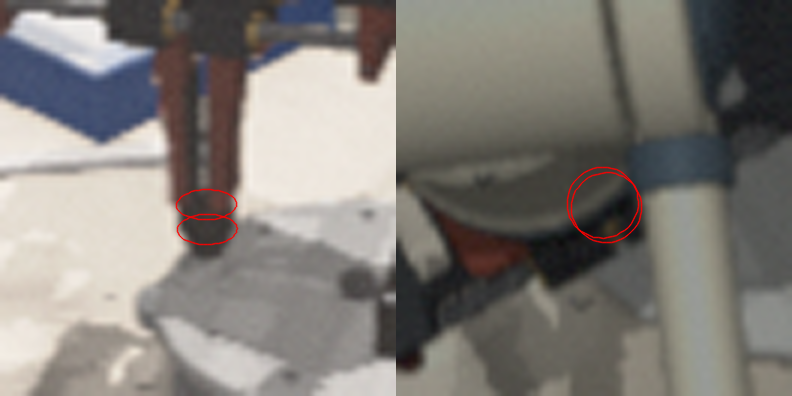

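Run:
```python
from h import *
print(arm.tip_extent,[k for k in dir(arm) if k[0]!='_'])
st()
p=shot('side')
T=np.array(observe()['tcp_pos'])
q=lambda x: np.array(x)
for dz in (-.008,0,.008,.014,.02):
    print(dz,proj(p,[T+[0,0,dz]])[0])
# crop origin used before
c=proj(p,[[.5505,.0962,.09]])[0].astype(int)-33; print(c, c+np.array([205,207])/6)
cv2.imwrite('pics/k2.png',crop(p,proj(p,[T+[0,0,.02]])[0],[(circ(*T[:2],T[2]-.008,.012),(0,0,255)),(circ(*T[:2],T[2]+.014,.012),(0,255,0))],50,12))
```

```text
0.008 ['PlanningError', 'tip_extent']
{'t': 10.1, 'tcp_pos': [0.5511, 0.0961, 0.0761], 'orientation': [-3.1416, 0.0, 0.5038], 'wrist_force': [0.2157, -0.1741, -0.4599], 'finger_gap': 0.0054, 'gripper_force': 0.0}
-0.008 [257.35350679 195.00684772]
0 [257.27927419 192.28040363]
0.008 [257.20452886 189.53647845]
0.014 [257.14812999 187.46695357]
0.02 [257.09143713 185.38741607]
[223 154] [257.16666667 188.5       ]
```

View pics/k2.png

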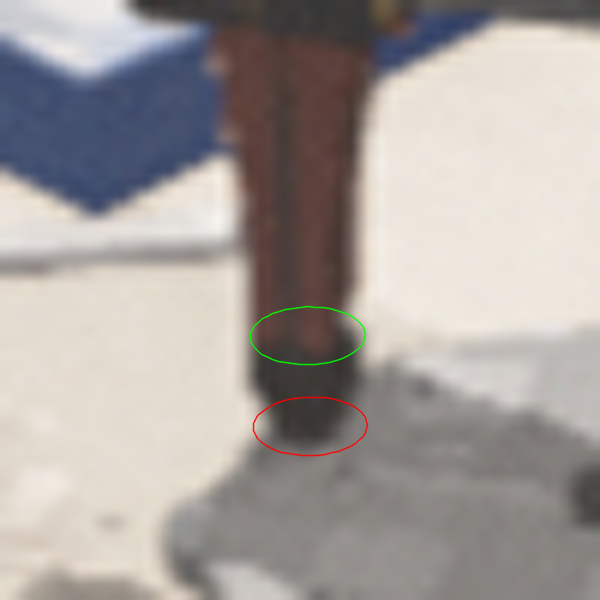

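Request:
move_arm(
  plan=[
    [[0, 0, -8], [0, 0, 0]],
    [[0, 0, -8], [0, 0, 0]],
    [[0, 0, -8], [0, 0, 0]],
    [[0, 0, -8], [0, 0, 0]],
    [[0, 0, -8], [0, 0, 0]],
    [[0, 0, -8], [0, 0, 0]],
    [[0, 0, -8], [0, 0, 0]],
    [[0, 0, -8], [0, 0, 0]],
  ],
  jaw=-0.2,
)

```text
t: 10.82
tcp_pos: [0.5511, 0.0961, 0.084]
orientation: [-3.141, 0.0, 0.504]
wrist_force: [0.4, 1.3, 0.7]
finger_gap: 0.568
gripper_force: 0.0
```

Request:
move_arm(
  plan=[
    [[0, 0, 5], [0, 0, 0]],
    [[0, 0, 10], [0, 0, 0]],
    [[0, 0, 15], [0, 0, 0]],
    [[0, 0, 20], [0, 0, 0]],
    [[0, 0, 24], [0, 0, 0]],
    [[0, 0, 27], [0, 0, 0]],
    [[0, 0, 27], [0, 0, 0]],
    [[0, 0, 27], [0, 0, 0]],
  ],
)

```text
t: 11.48
tcp_pos: [0.551, 0.0961, 0.0569]
orientation: [-3.141, 0.0, 0.504]
wrist_force: [-0.1, -0.9, -0.2]
finger_gap: 0.601
gripper_force: 0.0
```

Request:
move_arm(
  plan=[
    [[0, 0, 0], [0, 0, 0]],
    [[0, 0, 0], [0, 0, 0]],
    [[0, 0, 0], [0, 0, 0]],
    [[0, 0, 0], [0, 0, 0]],
    [[0, 0, 0], [0, 0, 0]],
    [[0, 0, 0], [0, 0, 0]],
    [[0, 0, 0], [0, 0, 0]],
    [[0, 0, 0], [0, 0, 0]],
  ],
  jaw=1,
  squeeze=25,
)

```text
t: 12.15
tcp_pos: [0.551, 0.0966, 0.0574]
orientation: [-3.141, -0.0, 0.504]
wrist_force: [-2.2, 2.7, 1.2]
finger_gap: 0.269
gripper_force: 25.0
```

Run:
```python
from h import *
st()
p=shot('side')
T=np.array(observe()['tcp_pos'])
cv2.imwrite('pics/k3.png',crop(p,proj(p,[T+[0,0,.02]])[0],[(circ(*T[:2],T[2]-.008,.012),(0,0,255)),(circ(*T[:2],T[2]+.014,.012),(0,255,0))],50,12))
```

```text
{'t': 12.15, 'tcp_pos': [0.551, 0.0966, 0.0574], 'orientation': [-3.1408, -0.0002, 0.5042], 'wrist_force': [-2.2265, 2.7114, 1.2428], 'finger_gap': 0.2691, 'gripper_force': 25.0004}
```

Request:
move_arm(
  plan=[
    [[0, 0, 0], [0, 0, 0]],
    [[0, 0, -2], [0, 0, 0]],
    [[0, 0, -4], [0, 0, 0]],
    [[0, 0, -6], [0, 0, 0]],
    [[0, 0, -8], [0, 0, 0]],
    [[0, 0, -10], [0, 0, 0]],
    [[0, 0, -12], [0, 0, 0]],
    [[0, 0, -13], [0, 0, 0]],
  ],
  jaw=1,
  squeeze=40,
)

```text
t: 12.87
tcp_pos: [0.5505, 0.0963, 0.0696]
orientation: [-3.141, 0.002, 0.504]
wrist_force: [-1.2, 5.7, -9.5]
finger_gap: 0.262
gripper_force: 40.0
```

```bash
cat >> h.py <<'E'
C=np.array([.5825,.0385]); PH0=119.0
def arc(K,degs,z):
    """rows (tool shift mm, turn) from the present pose to grip points at table angles degs; K=(knob-TCP offset neglected)"""
    s=observe(); T=np.array(s['tcp_pos']); R0=R.from_euler('xyz',s['orientation'])
    for d in degs:
        ph=np.radians(PH0+d); x,y=C+.066*np.array([np.cos(ph),np.sin(ph)])
        R1=R.from_euler('xyz',[np.pi,0,np.radians(-61+d+90)])
        print(d,np.round(R0.inv().apply(np.array([x,y,z])-T)*1000,1).tolist(),np.round((R0.inv()*R1).as_rotvec(),3).tolist())
E
python3 - <<'E'
from h import *
s=st()
p=shot('side')
print([(np.round(d['at'],4).tolist(),round(d['p'],2)) for d in spotter.tip_of(p,'knob_grip')[:3]])
arc(0,[0,3,6,9,12,15,18,21,24],s['tcp_pos'][2])
E
```

```text
{'t': 12.8667, 'tcp_pos': [0.5505, 0.0963, 0.0696], 'orientation': [-3.1405, 0.0016, 0.504], 'wrist_force': [-1.242, 5.6982, -9.4898], 'finger_gap': 0.2622, 'gripper_force': 39.9974}
[([0.5492, 0.0955, 0.0949], 0.56)]
0 [-0.0, -0.0, 0.2] [-0.001, 0.001, -0.002]
3 [-3.5, 0.1, 0.2] [-0.001, 0.001, -0.055]
6 [-6.9, 0.3, 0.2] [-0.001, 0.001, -0.107]
9 [-10.4, 0.8, 0.2] [-0.001, 0.001, -0.159]
12 [-13.8, 1.4, 0.2] [-0.001, 0.001, -0.212]
15 [-17.1, 2.3, 0.2] [-0.001, 0.001, -0.264]
18 [-20.4, 3.2, 0.2] [-0.001, 0.001, -0.316]
21 [-23.7, 4.4, 0.3] [-0.001, 0.001, -0.369]
24 [-26.9, 5.7, 0.3] [-0.001, 0.001, -0.421]
```

Request:
move_arm(
  plan=[
    [[-1.5, 0, 0], [0, 0, -0.02]],
    [[-3.5, 0.1, 0], [0, 0, -0.053]],
    [[-6.9, 0.3, 0], [0, 0, -0.105]],
    [[-10.4, 0.8, 0], [0, 0, -0.157]],
    [[-13.8, 1.4, 0], [0, 0, -0.21]],
    [[-17.1, 2.3, 0], [0, 0, -0.262]],
    [[-20.4, 3.2, 0], [0, 0, -0.314]],
    [[-20.4, 3.2, 0], [0, 0, -0.314]],
  ],
)

```text
t: 13.63
tcp_pos: [0.5343, 0.0829, 0.0699]
orientation: [-3.141, 0.001, 0.819]
wrist_force: [-1.0, 2.9, -9.0]
finger_gap: 0.267
gripper_force: 40.0
```

Run:
```python
from h import *
s=st()
p=shot('side')
for l in ('knob_grip','connector_mid','done_mid'): print([(np.round(d['at'],4).tolist(),round(d['p'],2)) for d in spotter.tip_of(p,l)[:3]])
arc(0,[18,20,23,26,29,32,35,38,41],.0697)
```

```text
{'t': 13.6333, 'tcp_pos': [0.5343, 0.0829, 0.0699], 'orientation': [-3.1414, 0.0011, 0.8194], 'wrist_force': [-1.034, 2.9179, -9.0325], 'finger_gap': 0.2668, 'gripper_force': 39.9974}
[([0.5333, 0.0811, 0.0959], 0.62), ([0.4154, 0.0266, 0.0028], 0.18)]
[([0.6257, 0.0274, 0.0944], 0.21)]
[([0.6263, 0.028, 0.0954], 0.67)]
18 [-0.0, -0.4, 0.2] [-0.0, 0.001, -0.004]
20 [-2.3, -0.4, 0.2] [-0.0, 0.001, -0.039]
23 [-5.8, -0.1, 0.2] [-0.0, 0.001, -0.091]
26 [-9.2, 0.3, 0.2] [-0.0, 0.001, -0.144]
29 [-12.6, 0.8, 0.2] [-0.0, 0.001, -0.196]
32 [-16.0, 1.6, 0.2] [-0.0, 0.001, -0.248]
35 [-19.3, 2.5, 0.2] [-0.0, 0.001, -0.301]
38 [-22.6, 3.6, 0.2] [-0.0, 0.001, -0.353]
41 [-25.8, 4.9, 0.2] [-0.001, 0.001, -0.405]
```

Request:
move_arm(
  plan=[
    [[-2.3, -0.2, 0], [0, 0, -0.037]],
    [[-5.8, 0, 0], [0, 0, -0.09]],
    [[-9.2, 0.4, 0], [0, 0, -0.142]],
    [[-12.6, 0.9, 0], [0, 0, -0.194]],
    [[-16, 1.6, 0], [0, 0, -0.247]],
    [[-19.3, 2.6, 0], [0, 0, -0.3]],
    [[-22.6, 3.6, 0], [0, 0, -0.352]],
    [[-25.8, 4.9, 0], [0, 0, -0.403]],
  ],
)

```text
t: 14.5
tcp_pos: [0.5214, 0.0608, 0.0703]
orientation: [3.14, 0.0, 1.222]
wrist_force: [1.3, 1.8, -9.4]
finger_gap: 0.262
gripper_force: 40.0
```

Run:
```python
from h import *
s=st()
arc(0,[41,43,45,47,48],.0697)
```

```text
{'t': 14.5, 'tcp_pos': [0.5214, 0.0608, 0.0703], 'orientation': [3.1399, 0.0003, 1.222], 'wrist_force': [1.3075, 1.7537, -9.3684], 'finger_gap': 0.262, 'gripper_force': 39.9978}
41 [-0.0, -1.0, 0.6] [0.002, 0.0, 0.0]
43 [-2.3, -0.9, 0.6] [0.002, 0.0, -0.035]
45 [-4.6, -0.8, 0.6] [0.002, 0.0, -0.07]
47 [-6.9, -0.6, 0.6] [0.002, 0.0, -0.104]
48 [-8.1, -0.5, 0.6] [0.002, 0.0, -0.122]
```

Request:
move_arm(
  plan=[
    [[-2.3, 0, 0], [0, 0, -0.035]],
    [[-4.6, 0.1, 0], [0, 0, -0.07]],
    [[-5.8, 0.3, 0], [0, 0, -0.087]],
    [[-5.8, 0.3, 1], [0, 0, -0.087]],
    [[-5.8, 0.3, 2], [0, 0, -0.087]],
    [[-5.8, 0.3, 3], [0, 0, -0.087]],
    [[-5.8, 0.3, 3], [0, 0, -0.087]],
  ],
)

```text
t: 15.08
tcp_pos: [0.5197, 0.0553, 0.0673]
orientation: [3.14, 0.001, 1.307]
wrist_force: [2.7, -0.7, -10.3]
finger_gap: 0.264
gripper_force: 40.0
```

Request:
move_arm(
  plan=[
    [[0, 0, 0], [0, 0, 0]],
    [[0, 0, 0], [0, 0, 0]],
    [[0, 0, 0], [0, 0, 0]],
  ],
  jaw=1,
  squeeze=5,
)

```text
t: 15.33
tcp_pos: [0.5197, 0.0554, 0.0681]
orientation: [3.14, 0.0, 1.307]
wrist_force: [0.7, -1.8, -3.5]
finger_gap: 0.277
gripper_force: 5.0
```

Run:
```python
from h import *
s=st()
p=shot('side')
for l in ('knob_grip',): print([(np.round(d['at'],4).tolist(),round(d['p'],2)) for d in spotter.tip_of(p,l)[:3]])
arc(0,[46,47,48,49,50,51,52,53,54],s['tcp_pos'][2])
```

```text
{'t': 15.3333, 'tcp_pos': [0.5197, 0.0554, 0.0681], 'orientation': [3.1396, 0.0001, 1.3073], 'wrist_force': [0.6906, -1.8351, -3.4738], 'finger_gap': 0.2774, 'gripper_force': 4.9999}
[([0.518, 0.0548, 0.093], 0.63), ([0.618, 0.0123, 0.0905], 0.42)]
46 [-0.1, -0.9, -0.1] [0.002, -0.0, -0.002]
47 [-1.3, -0.9, -0.1] [0.002, 0.0, -0.019]
48 [-2.4, -0.9, -0.1] [0.002, 0.0, -0.036]
49 [-3.6, -0.8, -0.1] [0.002, 0.0, -0.054]
50 [-4.7, -0.8, -0.1] [0.002, 0.0, -0.071]
51 [-5.9, -0.7, -0.1] [0.002, 0.0, -0.089]
52 [-7.0, -0.6, -0.1] [0.002, 0.0, -0.106]
53 [-8.2, -0.4, -0.1] [0.002, 0.0, -0.124]
54 [-9.3, -0.3, -0.1] [0.002, 0.0, -0.141]
```

Request:
move_arm(
  plan=[
    [[-1.3, 0, 0.5], [0, 0, -0.017]],
    [[-2.4, 0, 0.7], [0, 0, -0.035]],
    [[-3.6, 0.1, 1], [0, 0, -0.052]],
    [[-4.7, 0.1, 1.2], [0, 0, -0.07]],
    [[-5.9, 0.2, 1.4], [0, 0, -0.087]],
    [[-7, 0.3, 1.6], [0, 0, -0.105]],
    [[-8.2, 0.4, 1.8], [0, 0, -0.122]],
    [[-8.2, 0.4, 1.8], [0, 0, -0.122]],
  ],
  jaw=1,
  squeeze=7,
)

```text
t: 16.1
tcp_pos: [0.5185, 0.0486, 0.0675]
orientation: [3.138, -0.002, 1.433]
wrist_force: [2.7, 1.7, 5.1]
finger_gap: 0.277
gripper_force: 7.0
```

Run:
```python
from h import *
s=st()
p=shot('side')
for l in ('knob_grip','connector_mid','done_mid'): print([(np.round(d['at'],4).tolist(),round(d['p'],2)) for d in spotter.tip_of(p,l)[:3]])
p=shot('top')
for l in ('nest_a','connector_mid','done_mid'): print([(np.round(d['at'],4).tolist(),round(d['p'],2)) for d in spotter.tip_of(p,l)[:3]])
```

```text
{'t': 16.1, 'tcp_pos': [0.5185, 0.0486, 0.0675], 'orientation': [3.138, -0.0021, 1.4326], 'wrist_force': [2.7059, 1.6995, 5.1261], 'finger_gap': 0.277, 'gripper_force': 7.0002}
[]
[([0.6191, 0.0197, 0.0909], 0.53)]
[([0.6261, 0.0577, 0.0945], 0.63), ([0.5023, 0.2784, -0.0031], 0.51)]
[([0.6221, 0.0496, 0.0782], 0.8), ([0.6214, 0.0129, 0.0796], 0.68)]
[([0.3906, -0.283, 0.0021], 0.44)]
[]
```

Request:
move_arm(
  plan=[
    [[-1.2, 0, -0.5], [0, 0, -0.017]],
    [[-2.3, 0, -0.5], [0, 0, -0.035]],
    [[-3.5, 0.1, -0.5], [0, 0, -0.052]],
    [[-4.6, 0.2, -0.5], [0, 0, -0.07]],
    [[-5.7, 0.3, -0.5], [0, 0, -0.087]],
    [[-6.8, 0.4, -0.5], [0, 0, -0.105]],
    [[-7.4, 0.4, -0.5], [0, 0, -0.113]],
    [[-7.4, 0.4, -0.5], [0, 0, -0.113]],
  ],
)

```text
t: 17.17
tcp_pos: [0.5178, 0.0409, 0.0673]
orientation: [3.138, -0.001, 1.545]
wrist_force: [4.3, 2.7, 5.2]
finger_gap: 0.277
gripper_force: 7.0
```

```bash
cat > c.py <<'E'
from h import *
s=st()
print('tcp table angle', np.degrees(np.arctan2(s['tcp_pos'][1]-C[1],s['tcp_pos'][0]-C[0]))%360-PH0, 'r',np.hypot(*(np.array(s['tcp_pos'][:2])-C)))
p=shot('side')
for l in ('knob_grip','connector_mid','done_mid'): print(l,[(np.round(d['at'],4).tolist(),round(d['p'],2)) for d in spotter.tip_of(p,l)[:2]])
p=shot('top')
d=[np.array(d['at']) for d in spotter.tip_of(p,'nest_a')[:2]]
if len(d)==2:
    a,b=d; m=(a+b)/2; print('block angle',np.degrees(np.arctan2(m[1]-C[1],m[0]-C[0]))+61, (np.degrees(np.arctan2(*(b-a)[1::-1]))-29)%180,a.round(4),b.round(4))
E
python3 c.py
```

```text
{'t': 17.1667, 'tcp_pos': [0.5178, 0.0409, 0.0673], 'orientation': [3.1383, -0.0011, 1.5449], 'wrist_force': [4.3135, 2.738, 5.1633], 'finger_gap': 0.2772, 'gripper_force': 7.0003}
tcp table angle 58.88821106057088 r 0.06479091222743447
knob_grip [([0.5161, 0.0436, 0.0942], 0.55), ([0.572, -0.3106, 0.001], 0.19)]
connector_mid [([0.5178, 0.0429, 0.0953], 0.7), ([0.6224, 0.0196, 0.0891], 0.68)]
done_mid [([0.625, 0.059, 0.0925], 0.53)]
block angle 61.49330940480006 65.51079346667504 [0.6213 0.0623 0.0776] [0.625  0.0154 0.078 ]
```

Request:
move_arm(
  plan=[
    [[0, 0, -1.5], [0, 0, 0]],
    [[-1.1, 0, -1.5], [0, 0, -0.017]],
    [[-2.2, 0, -1.5], [0, 0, -0.035]],
    [[-3.3, 0.1, -1.5], [0, 0, -0.052]],
    [[-4.4, 0.2, -1.5], [0, 0, -0.07]],
    [[-5.6, 0.3, -1.5], [0, 0, -0.087]],
    [[-6.7, 0.4, -1.5], [0, 0, -0.105]],
    [[-6.7, 0.4, -1.5], [0, 0, -0.105]],
  ],
)

```text
t: 18.13
tcp_pos: [0.5179, 0.034, 0.0676]
orientation: [3.139, -0.001, 1.65]
wrist_force: [6.9, 2.1, 1.1]
finger_gap: 0.271
gripper_force: 7.0
```

```bash
python3 c.py
```

```text
{'t': 18.1333, 'tcp_pos': [0.5179, 0.034, 0.0676], 'orientation': [3.1391, -0.0006, 1.6496], 'wrist_force': [6.8749, 2.054, 1.0693], 'finger_gap': 0.2715, 'gripper_force': 6.9999}
tcp table angle 64.99751092658542 r 0.06480548790757024
knob_grip [([0.5169, 0.0339, 0.092], 0.59)]
connector_mid []
done_mid [([0.6216, 0.0613, 0.094], 0.57)]
block angle 67.41622113269824 68.17342167068303 [0.6266 0.0213 0.0789] [0.6211 0.065  0.0772]
```

Request:
move_arm(
  plan=[
    [[-1.1, 0.3, 0], [0, 0, -0.017]],
    [[-2.2, 0.5, 0], [0, 0, -0.035]],
    [[-3.3, 0.6, 0], [0, 0, -0.052]],
    [[-4.4, 0.7, 0], [0, 0, -0.07]],
    [[-5.6, 0.8, 0], [0, 0, -0.087]],
    [[-6.7, 1, 0], [0, 0, -0.105]],
    [[-7.5, 1.1, 0], [0, 0, -0.117]],
    [[-7.5, 1.1, 0], [0, 0, -0.117]],
  ],
)

```text
t: 19.1
tcp_pos: [0.5189, 0.0265, 0.0675]
orientation: [3.141, -0.0, 1.766]
wrist_force: [4.1, 1.7, 1.1]
finger_gap: 0.275
gripper_force: 7.0
```

```bash
python3 c.py
```

```text
{'t': 19.1, 'tcp_pos': [0.5189, 0.0265, 0.0675], 'orientation': [3.1406, -0.0004, 1.7662], 'wrist_force': [4.1016, 1.7458, 1.136], 'finger_gap': 0.2746, 'gripper_force': 7.0001}
tcp table angle 71.67221892754068 r 0.06469781195337021
knob_grip [([0.5159, 0.0267, 0.0952], 0.49)]
connector_mid [([0.6253, 0.0316, 0.0885], 0.46)]
done_mid [([0.6156, 0.0658, 0.0923], 0.48)]
block angle 73.92154879425445 79.75414206399661 [0.6153 0.0692 0.076 ] [0.6299 0.0262 0.0809]
```

Request:
move_arm(
  plan=[
    [[-1.1, 0.1, 0], [0, 0, -0.017]],
    [[-2.2, 0.3, 0], [0, 0, -0.035]],
    [[-3.3, 0.4, 0], [0, 0, -0.052]],
    [[-4.4, 0.5, 0], [0, 0, -0.07]],
    [[-5.6, 0.6, 0], [0, 0, -0.087]],
    [[-6.7, 0.8, 0], [0, 0, -0.105]],
    [[-7.5, 0.9, 0], [0, 0, -0.117]],
    [[-7.5, 0.9, 0], [0, 0, -0.117]],
  ],
)

```text
t: 20.07
tcp_pos: [0.5206, 0.0194, 0.0653]
orientation: [-3.14, -0.001, 1.883]
wrist_force: [6.3, 3.6, -7.1]
finger_gap: 0.277
gripper_force: 7.0
```

```bash
python3 c.py
```

```text
{'t': 20.0667, 'tcp_pos': [0.5206, 0.0194, 0.0653], 'orientation': [-3.1404, -0.0013, 1.8827], 'wrist_force': [6.3259, 3.6473, -7.077], 'finger_gap': 0.2772, 'gripper_force': 6.9995}
tcp table angle 78.16400017799006 r 0.06479530122938122
knob_grip [([0.5182, 0.0214, 0.0924], 0.5)]
connector_mid [([0.626, 0.037, 0.0903], 0.54)]
done_mid [([0.6152, 0.0686, 0.0943], 0.39), ([0.4144, 0.0221, 0.0022], 0.23)]
```

Request:
move_arm(
  plan=[
    [[0, 0, 0], [0, 0, 0]],
    [[0, 0, 0], [0, 0, 0]],
    [[0, 0, 0], [0, 0, 0]],
    [[0, 0, 0], [0, 0, 0]],
  ],
  jaw=0.2,
)

```text
t: 20.7
tcp_pos: [0.5203, 0.0187, 0.0671]
orientation: [-3.14, 0.0, 1.882]
wrist_force: [1.1, 0.5, 0.3]
finger_gap: 0.4
gripper_force: 0.0
```

```bash
python3 c.py
```

```text
{'t': 20.7, 'tcp_pos': [0.5203, 0.0187, 0.0671], 'orientation': [-3.1402, 0.0, 1.8815], 'wrist_force': [1.1083, 0.5361, 0.348], 'finger_gap': 0.4001, 'gripper_force': 0.0}
tcp table angle 78.6326363779869 r 0.06523054941730613
knob_grip [([0.5185, 0.021, 0.0844], 0.6), ([0.3907, -0.2829, -0.0029], 0.33)]
connector_mid [([0.6243, 0.0393, 0.0898], 0.7)]
done_mid [([0.6158, 0.0697, 0.0936], 0.57), ([0.6366, 0.278, -0.0019], 0.16)]
block angle 18.57720176374724 90.17364697531302 [0.6279 0.03   0.0807] [ 0.7031 -0.1047 -0.0032]
```

Request:
move_arm(
  plan=[
    [[0, 0, -10], [0, 0, 0]],
    [[0, 0, -35], [0, 0, 0]],
    [[0, 0, -70], [0, 0, 0]],
    [[0, 0, -110], [0, 0, 0]],
    [[0, 0, -150], [0, 0, 0]],
    [[0, 0, -150], [0, 0, 0]],
    [[0, 0, -150], [0, 0, 0]],
  ],
  jaw=-0.2,
)

```text
t: 21.58
tcp_pos: [0.5222, 0.019, 0.2216]
orientation: [3.135, 0.002, 1.882]
wrist_force: [-0.2, -0.1, -1.5]
finger_gap: 0.599
gripper_force: 0.0
```

```bash
python3 c.py
python3 - <<'E'
from h import *
p=shot('side')
d=np.array([spotter.tip_of(p,'knob_grip')[0]['at'] for _ in range(1)])
g=(0,255,0);r=(0,0,255)
C2=C+[.001,0]; cc=[]
ph=np.radians(PH0+76.5); u=np.array([np.cos(ph),np.sin(ph)]); K=C2+.066*u; ux=-u; uy=np.array([-ux[1],ux[0]])
A=C2+.04*ux-.021*uy; B=A+.042*uy
cc=[(circ(*K,.09,.0125),g),(circ(*K,.0995,.0125),r),(circ(*A,.126,.0085),g),(circ(*B,.126,.0085),g)]
cv2.imwrite('pics/end.png',crop(p,proj(p,[[*C,.08]])[0],cc,90,6)); print(K,A,B,d)
E
```

```text
{'t': 21.5833, 'tcp_pos': [0.5222, 0.019, 0.2216], 'orientation': [3.1349, 0.0024, 1.8818], 'wrist_force': [-0.1846, -0.0865, -1.4955], 'finger_gap': 0.5986, 'gripper_force': 0.0}
tcp table angle 78.90826253476132 r 0.06337564107054225
knob_grip [([0.5219, 0.0215, 0.0839], 0.44), ([0.4159, 0.0263, -0.0014], 0.25)]
connector_mid [([0.6243, 0.0357, 0.0866], 0.7)]
done_mid [([0.6176, 0.0728, 0.0929], 0.58)]
[0.51990039 0.02086227] [0.62765722 0.0289533 ] [0.61643321 0.06942577] [[0.517  0.0189 0.0841]]
```

View pics/end.png

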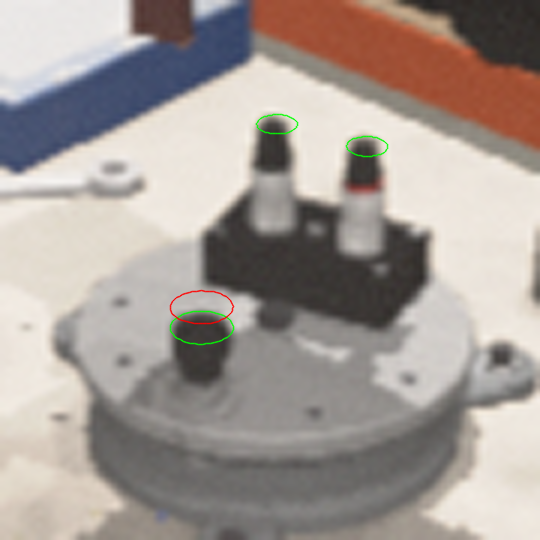

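```bash
python3 -c "
from h import *
print(workorder.job_done())"
```

```text
the job is handed in; nothing more can be done
None
```

The job is handed in. In the last pictures the loose connector stands in the nest beside its neighbour, the table has turned about 76° (1.33 rad), the pin looks fully home in the working hole, and the gripper is clear; the judge's verdict was not shown.

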